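Set up the safety cabinet: roll the tube racks wells-up and change the label roll

ROBOT

A 6-joint arm with a two-finger parallel gripper is mounted at the origin on the work surface. World frame = base frame: x ahead of the robot, y to its left, z up, the work surface at z = 0. Lengths are in m, angles in degrees, forces in N, time in s.
With the tool pointing down it reaches from about 0.375 to 0.9 m from the base axis. Payload 3.1 kg.
Tool frame: the origin (TCP) lies at the very end of the fingers, on their centre line; the grasp point (between the pads) lies 19 mm behind it (grasp_offset is the distance from the TCP to the grasp point, in m); z points along the fingers, y is the direction in which the jaws open and shut (so a half turn about z gives the same grasp; the last joint's range is limited). The gripper opens to 87 mm and grips with 3 to 60 N. Pads are 19 mm wide; open, the fingers measure 117 mm over their backs; the gripper's body (75 mm by 190 mm) begins 51 mm behind the grasp point.
Start: joints at [-73.711, 30.224, 82.088, -0, 67.689, -10.227], TCP at [0.279, -0.559, 0.223] pointing down, gripper open.
Joint ranges: [-176.69, 176.69], [-43.24, 126.21], [12.49, 139.97], [-82, 262], [0, 151.66], [-163.58, 163.58]. Speed limits (degrees/s): [159.86, 159.86, 180, 180, 180, 180].

INTERFACE

Orientations are given as a 3x3 rotation matrix whose columns are the frame's x, y, z axes.
In Python, from rig import * gives the robot as it stands. The module is installed in compiled form; this text tells all that it offers.
- The arm moves only by the tool play_rows, never from a script. Its argument "plan" is a list that holds one entry, the list of rows, each a list of 7 numbers: the shift along the world's x, y, z each as a share of 5 cm, from -1 to 1, then the turn, a rotation vector about the world's x, y, z each as a share of pi rad, from -1 to 1, then the gripper's target within -1 to 1 (fully open at 1, half-way at 0, shut at -1). A call has 1 to 12 rows; each row shifts and turns the commanded pose from where the row before left it; what a row does not reach is not made up. A row lasts 1/10 s, in which the tool goes at most 50 mm and 8.59 degrees, less where a joint would pass 70% of its speed; a pose out of reach is approached as far as the arm can. A call with a number of a shift or a turn outside -1 to 1 is refused whole. A call with a gripper value outside its range is refused whole. The fingers move at their own pace and stop on an object; the grip force is fixed at half the most. Time passes only in rows, so rows that do not move let the fingers close. It gives the time, the measured TCP pose, the force and the opening at its end, in the units of the state.
- read_state(): the state, without advancing time (a new reading comes with each control period).
- capture(name): name is "side" or "top" or "wrist"; returns the picture (384x512x3 uint8, red, green, blue); there is no depth.
- camera_params(name): a dict with "intrinsics" (3x3 intrinsics, pixels), "k1" (the pictures are not rectified: a ray, as slopes to the right and down, at radius r is drawn at 1 + k1 r^2 times it, then the intrinsics apply), "R" (3x3) and "t" (3): a world point X has camera coordinates R X + t; the wrist camera has in their place "mount" (4x4, takes a point from camera to tool coordinates, whose origin is the TCP and whose axes are the flange's). Camera axes: x right, y down, z forward; pixel columns grow to the right and rows downward; lengths in m; the calibration is good to about 2 mm. A picture is of the moment at which its call begins: read the wrist's pose just before it. camera_params takes no time and is no camera call.
- hand_in(): hands the job in, once; it reports no verdict.
The state is a dict: "time_s": time; "joint_positions": joint angles; "qvel": joint speeds; "tau": joint torques, N m; "position": TCP position; "tcp_rot": TCP orientation; "force": force on the tool from outside, world axes, zero at the start; "moment": the same for the moment, N m; "opening": opening from 0.0 (shut) to 1.0 (fully open).
Only numpy, scipy, OpenCV 4.12 (cv2) and the standard library are available. Lean on these libraries where they do the work, as an engineer would, in place of code of your own. Each camera call takes 0.05 s, during which the arm holds its last target. There are 200 camera calls.

TASK

Set the cabinet up for the next batch of samples. Change the label roll: take the empty cardboard core off the dispenser's spindle and put it in the open grey bin, then slide the full paper roll onto the spindle, all the way down. Also turn every white tube rack so that its face with the three big wells is on top and it lies flat on the bench, rolling it over one face at a time on the bench rather than picking it up; leave everything else where it stands.

Things in the scene. Friction and masses are not known exactly. Their poses are not given: they have to be found in the camera images.
- rack1: white four-way tube rack, solid square bar 56x56 mm, 110 mm long, 0.35 kg, non-slip (friction about 1.2). Flush dark wells on its long faces: 1x3 of 30 mm, opposite it 3x7 of 9 mm, between them 2x5 of 15 mm and 2x6 of 12 mm. Origin at the block's centre; y along the length, z out of the 3 big wells. Starts with its length about along world y, big wells facing away from the robot (+x). May be absent.
- rack2: white four-way tube rack, solid square bar 56x56 mm, 110 mm long, 0.35 kg, non-slip (friction about 1.2). Flush dark wells on its long faces: 1x3 of 30 mm, opposite it 3x7 of 9 mm, between them 2x5 of 15 mm and 2x6 of 12 mm. Origin at the block's centre; y along the length, z out of the 3 big wells. Starts with its length about along world y, big wells facing towards the robot (-x). May be absent.
- rack3: white four-way tube rack, solid square bar 56x56 mm, 110 mm long, 0.35 kg, non-slip (friction about 1.2). Flush dark wells on its long faces: 1x3 of 30 mm, opposite it 3x7 of 9 mm, between them 2x5 of 15 mm and 2x6 of 12 mm. Origin at the block's centre; y along the length, z out of the 3 big wells. Starts with its length about along world y, big wells facing down. May be absent.
- dispenser: fixed grey label dispenser: base plate 100 x 100 x 20 mm with a steel spindle, 20 mm in diameter, standing upright in its middle and ending in a short taper 105 mm above the bench. Origin under the base's centre on the bench, z up.
- spindle_foot (a point): point on the spindle's axis at the upper side of the base plate, 20 mm above the bench; a seated roll's underside lies here.
- core: empty cardboard core, a tube of 36 mm outside and 27 mm inside diameter, 70 mm high, 30 g; starts on the spindle. Origin at the centre of its lower end, z along the tube.
- core_mid (a point): middle of the core, on its axis, 35 mm from either end.
- roll: full roll of paper labels, 56 mm outside diameter, 70 mm high, with a 27 mm hole right through, 160 g; stands upright on the bench. Origin at the centre of its lower end, z along its axis (up).
- bin: fixed open grey discard bin, 110 x 110 mm outside, 80 mm high, walls 4 mm. Origin under its centre on the bench.
- bottle: bystander: amber bottle with a white cap, 56 mm in diameter, 140 mm tall, upright; origin at the centre of its underside. Leave alone.
- beaker: bystander: glass beaker, 70 mm in diameter, 90 mm tall; origin at the centre of its underside. Leave alone.
- tipbox: bystander: blue box with a clear lid, 85 x 120 x 57 mm; origin at the centre of its underside. Leave alone.
- spatula: bystander: spatula about 180 mm long lying on the bench at the back. Leave alone.
Things that resemble listed ones, but are neither listed nor needed, are in the scene too. What is meant by the core is not purple, and is the smaller of those in its own colour.

How it is judged:
By the outcome, as a careful person would: the job done as asked, in the order asked, and still so for the second after the job is handed in, with the robot touching nothing.
Of rack1, rack2, rack3 only 2 to 3 are there at a start; the rules pass over those that are not, and their reading is None.
At some moment in a run one of rack1, rack2, rack3, roll may be knocked a few centimetres aside while the robot is not near it.
It also fails if it takes over 210 s, if anything falls off the work surface, if the arm or the gripper's body presses on something with over 40 N, if the wrist force passes 120 N, or if a joint passes its speed limit or range.

## Working session

There is one attempt and no reset: what is moved stays moved. The work goes in short steps, Python scripts to look and compute and a tool call to move; the robot and the scene stay as the last step left them, time stands still between calls to the robot, and variables do not carry over. Pictures are saved under pics/ and viewed, about 12 in all and at most 16, crops included, and the job is handed in when it is done.

Besides the shell and the picture viewer there is one more tool, called after "Emit:" as name(argument=value, ...), one argument or row to a line, values as JSON. play_rows: Moves the arm, as the interface text tells. Its arguments: {"type":"object","properties":{"plan":{"type":"array"}},"required":["plan"]}

```bash
mkdir -p pics
cat > h.py <<'E'
from rig import *
import numpy as np, cv2
def snap(cam,name,crop=None,scale=1.5):
    s=read_state(); im=capture(cam)
    np.save(f'pics/{name}.npy',im)
    o=im if crop is None else im[crop[1]:crop[3],crop[0]:crop[2]]
    o=cv2.resize(o,None,fx=scale,fy=scale,interpolation=cv2.INTER_CUBIC)
    cv2.imwrite(f'pics/{name}.png',o[:,:,::-1]); return s,im
def extr(cam,s=None):
    p=camera_params(cam)
    if 'mount' in p:
        M=np.array(p['mount']); s=s or read_state()
        T=np.eye(4);T[:3,:3]=s['tcp_rot'];T[:3,3]=s['position']
        W=np.linalg.inv(T@M); return p,W[:3,:3],W[:3,3]
    return p,np.array(p['R']),np.array(p['t'])
def px2w(cam,uv,z,s=None):
    p,R,t=extr(cam,s);K=np.array(p['intrinsics'])
    d=cv2.undistortPoints(np.array(uv,float).reshape(-1,1,2),K,np.array([p['k1'],0,0,0.])).reshape(-1,2)
    d=np.c_[d,np.ones(len(d))]@R; c=-R.T@t
    return c+d*((np.broadcast_to(z,len(d))-c[2])/d[:,2])[:,None]
def w2px(cam,X,s=None):
    p,R,t=extr(cam,s)
    return cv2.projectPoints(np.array(X,float).reshape(-1,3),cv2.Rodrigues(R)[0],t,np.array(p['intrinsics']),np.array([p['k1'],0,0,0.]))[0].reshape(-1,2)
E
python3 - <<'E'
from h import *
snap('top','t0');snap('side','s0')
for c in ('top','side'):
    p,R,t=extr(c);print(c,np.round(-R.T@t,3),np.round(R,3).tolist(),p['k1'],np.round(p['intrinsics'],1).tolist())
print(camera_params('wrist'))
E
```

```text
top [0.438 0.051 1.544] [[-0.001, -1.0, -0.005], [-0.993, 0.001, -0.12], [0.12, 0.005, -0.993]] -0.05691337864535441 [[480.2, 0.0, 252.2], [0.0, 480.2, 192.2], [0.0, 0.0, 1.0]]
side [0.592 0.781 0.867] [[-0.999, 0.028, -0.019], [0.033, 0.741, -0.671], [-0.004, -0.671, -0.741]] -0.12619779509412835 [[382.1, 0.0, 251.6], [0.0, 382.1, 195.0], [0.0, 0.0, 1.0]]
{'intrinsics': array([[267.92707254,   0.        , 255.2000245 ],
       [  0.        , 267.92707254, 190.68245353],
       [  0.        ,   0.        ,   1.        ]]), 'k1': 0.016547225386199668, 'mount': array([[-3.30170029e-04, -9.69166213e-01, -2.46407674e-01,
         6.63150528e-02],
       [ 9.99999647e-01, -1.29444798e-04, -8.30803622e-04,
         2.62807402e-04],
       [ 7.73290609e-04, -2.46407861e-01,  9.69165914e-01,
        -1.61578157e-01],
       [ 0.00000000e+00,  0.00000000e+00,  0.00000000e+00,
         1.00000000e+00]])}
```

View pics/t0.png

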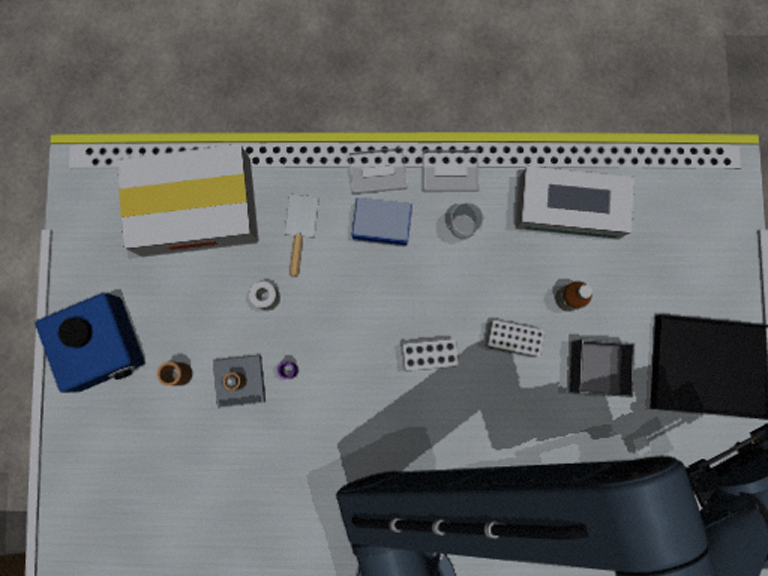

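View pics/s0.png

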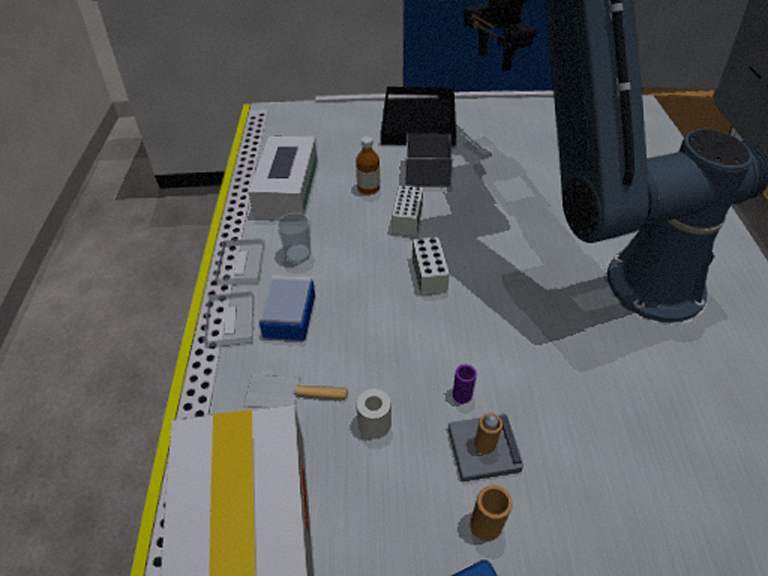

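The top view shows rack A with 2x5 up at about (430,353) and rack B with 3x7 up at (515,337). The roll is at (263,294), and the core is on the spindle at (232,380). The bigger orange tube and the purple tube are decoys, and the bin is at (600,366). Next I measure these.

Run:
```python
from h import *
f=lambda n,uv,z:print(n,np.round(px2w('top',np.array(uv)/1.5,z)[:,:2],3).tolist())
f('spindle tip',[[232,380]],.105);f('core',[[232,380]],.09)
f('base corners',[[214,359],[261,355],[265,402],[217,406]],.02)
f('roll',[[263,294]],.07);f('purple',[[288,368]],.07);f('orange',[[172,372]],.08)
f('bin',[[571,337],[632,341],[632,395],[570,395]],.08)
f('rackA',[[402,341],[455,337],[458,365],[404,371]],.056)
f('rackB',[[490,319],[543,333],[540,356],[488,343]],.056)
f('bottle',[[585,291]],.14);f('beaker',[[463,220]],.05);f('tipbox',[[355,242],[409,243]],0.)
a=np.load('pics/s0.npy');b=np.load('pics/t0.npy')
A=cv2.resize(a[115:205,240:320],None,fx=5,fy=5,interpolation=2);B=cv2.resize(b[200:275,255:440],None,fx=4,fy=4,interpolation=2)
h=np.zeros((450+300,740,3),np.uint8);h[:450,:400]=A;h[450:,:740]=B
h=cv2.resize(h,None,fx=.8,fy=.8);cv2.imwrite('pics/z0.png',h[:,:,::-1])
```

```text
spindle tip [[0.427, 0.349]]
core [[0.427, 0.352]]
base corners [[0.471, 0.406], [0.479, 0.306], [0.381, 0.296], [0.372, 0.397]]
roll [[0.604, 0.296]]
purple [[0.452, 0.242]]
orange [[0.443, 0.477]]
bin [[0.513, -0.334], [0.505, -0.46], [0.396, -0.455], [0.396, -0.329]]
rackA [[0.507, 0.009], [0.515, -0.1], [0.458, -0.106], [0.446, 0.005]]
rackB [[0.552, -0.173], [0.523, -0.283], [0.476, -0.275], [0.503, -0.168]]
bottle [[0.601, -0.349]]
beaker [[0.763, -0.121]]
tipbox [[0.725, 0.109], [0.723, -0.008]]
```

View pics/z0.png

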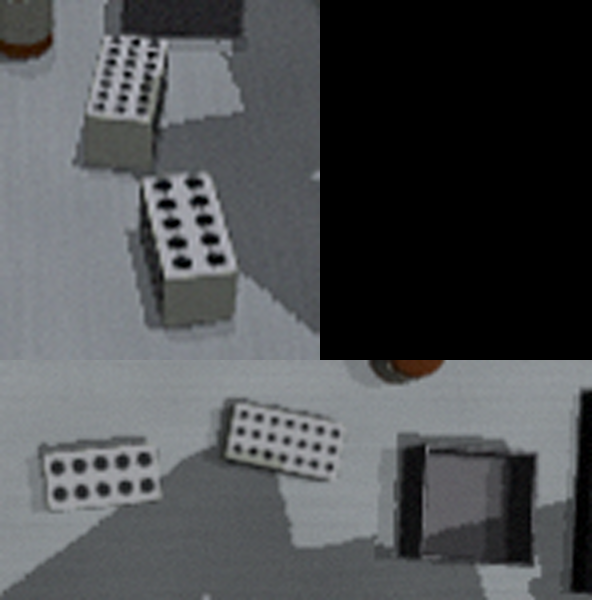

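Rack A centre is (0.482,-0.048) with yaw about +5°. Rack B is at (0.513,-0.225) with yaw about -15°. The dispenser is at (0.427,0.350), the roll at (0.604,0.296) and the bin at (0.452,-0.395). The sizes agree with those given. I'll move toward rack A for a look on the way.

Emit:
play_rows(
  plan=[
    [[0.3,0.8,0.2,0,0,0,1],[0.3,0.8,0.2,0,0,0,1],[0.3,0.8,0.2,0,0,0,1],[0.3,0.8,0.2,0,0,0,1],[0.3,0.8,0.2,0,0,0,1],[0.3,0.8,0.2,0,0,0,1],[0.3,0.8,0.2,0,0,0,1],[0.3,0.8,0.2,0,0,0,1],[0.3,0.8,0.1,0,0,0,1],[0.3,0.8,0.1,0,0,0,1],[0,0.8,0,0,0,0,1],[0,0.8,0,0,0,0,1]],
  ],
)

```text
time_s: 1.3
position: [0.429, -0.0775, 0.3125]
tcp_rot: [[0.895, 0.447, -0.0], [0.447, -0.895, 0.0], [0.0, -0.0, -1.0]]
force: [-0.1, 0.0, 0.6]
opening: 1.0
```

Run:
```python
from h import *
s,im=snap('wrist','w1')
print(np.round(s['position'],3),np.round(s['tcp_rot'],3).tolist(),np.round(s['joint_positions'],1),s['time_s'],s['force'])
for n,c in(('A',(.482,-.048,.056)),('B',(.513,-.225,.056))):print(n,w2px('wrist',c,s)*1.5)
```

```text
[ 0.429 -0.077  0.312] [[0.895, 0.447, -0.0], [0.447, -0.895, 0.0], [0.0, -0.0, -1.0]] [-25.    8.8 100.6   0.   70.7  38.5] 1.3 [-0.06311273  0.01998298  0.62480677]
A [[380.23707738 189.63151231]]
B [[545.97265214 240.14152713]]
```

View pics/w1.png

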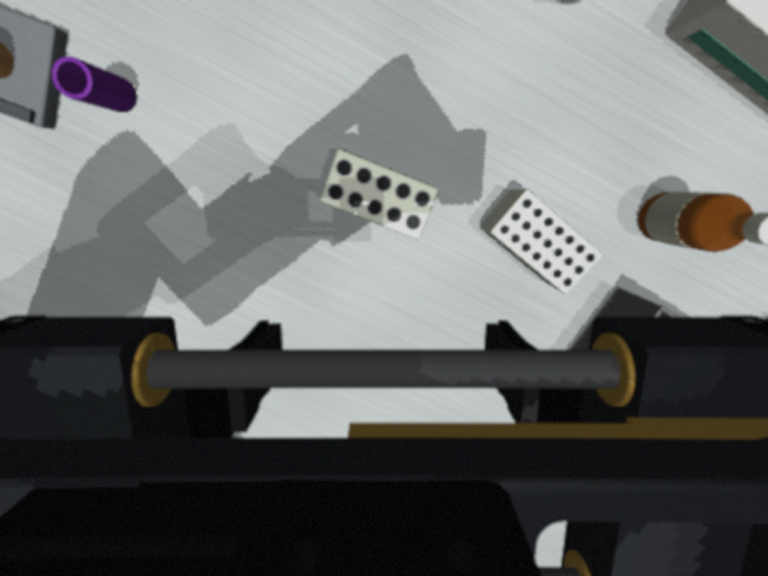

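Emit:
play_rows(
  plan=[
    [[-0.14,0.78,-0.1,0,0,0,1],[-0.14,0.78,-0.1,0,0,0,1],[-0.14,0.78,-0.1,0,0,0,1],[-0.14,0.78,-0.1,0,0,0,1],[-0.14,0.78,-0.1,0,0,0,1],[-0.14,0.78,-0.1,0,0,0,1],[-0.14,0.78,-0.1,0,0,0,1],[-0.14,0.78,-0.1,0,0,0,1],[-0.14,0.78,-0.1,0,0,0,1],[-0.14,0.78,-0.1,0,0,0,1],[0,0,0,0,0,0,1]],
  ],
)

```text
time_s: 2.45
position: [0.3577, 0.3141, 0.2617]
tcp_rot: [[0.892, 0.451, -0.001], [0.451, -0.892, 0.001], [-0.001, -0.002, -1.0]]
force: [0.3, 0.2, 0.1]
opening: 1.002
```

Run:
```python
from h import *
s,im=snap('wrist','w2')
print(s['position'],np.round(s['joint_positions'],1),s['time_s'])
for n,c in(('tip',(.427,.35,.105)),('core',(.427,.35,.09)),('roll',(.604,.296,.07))):print(n,w2px('wrist',c,s)*1.5)
```

```text
[0.35772481 0.31410776 0.26171747] [ 27.7  15.8 100.    0.1  64.3  90.9] 2.45
tip [[382.07910884 167.64359054]]
core [[382.15518449 168.36109221]]
roll [[552.26604532 -16.80222991]]
```

View pics/w2.png

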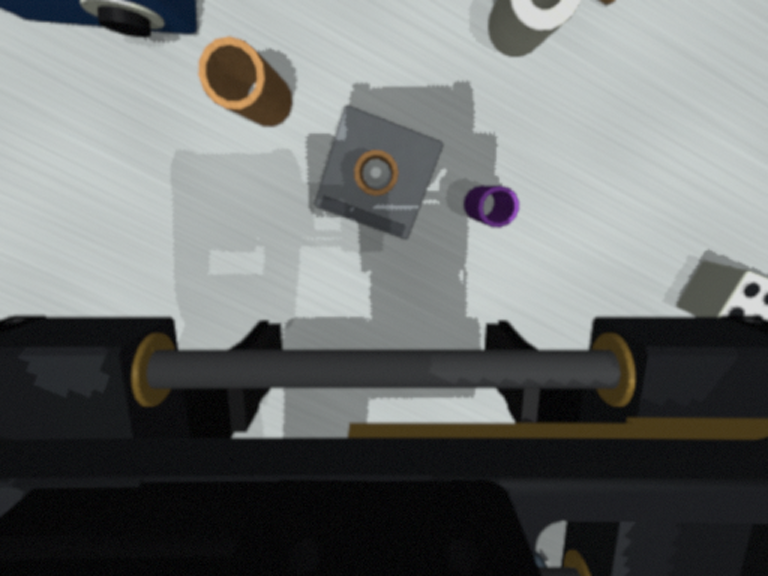

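Run:
```python
from h import *
s=read_state()
for n,uv,z in(('tip',[376,172],.105),('core',[377,172.5],.09),('roll',[545,4],.07)):print(n,px2w('wrist',[np.array(uv)/1.5],z,s))
print(px2w('wrist',np.array([[347,105],[443,145],[408,239],[316,205]])/1.5,.02,s))
```

```text
tip [[0.42247659 0.35036356 0.105     ]]
core [[0.42272199 0.34988042 0.09      ]]
roll [[0.59061133 0.29087537 0.07      ]]
[[0.46493516 0.40315073 0.02      ]
 [0.474327   0.30683043 0.02      ]
 [0.38033514 0.29501792 0.02      ]
 [0.36924953 0.39141818 0.02      ]]
```

Emit:
play_rows(
  plan=[
    [[0.33,0.18,-0.4,0,0,0,1],[0.33,0.18,-0.4,0,0,0,1],[0.33,0.18,-0.4,0,0,0,1],[0.32,0.18,-0.4,0,0,0,1],[0,0,-0.5,0,0,0,1],[0,0,-0.5,0,0,0,1],[0,0,-0.5,0,0,0,1],[0,0,-0.5,0,0,0,1],[0,0,-0.5,0,0,0,1],[0,0,0,0,0,0,-1],[0,0,0,0,0,0,-1],[0,0,0,0,0,0,-1]],
  ],
)

```text
time_s: 3.7
position: [0.4257, 0.3467, 0.0588]
tcp_rot: [[0.895, 0.446, 0.002], [0.446, -0.895, 0.001], [0.002, 0.0, -1.0]]
force: [-0.7, -0.3, 1.1]
opening: 0.812
```

Emit:
play_rows(
  plan=[
    [[0,0,0,0,0,0,-1],[0,0,0,0,0,0,-1],[0,0,0,0,0,0,-1]],
  ],
)

```text
time_s: 4.0
position: [0.4249, 0.347, 0.0583]
tcp_rot: [[0.895, 0.447, 0.001], [0.447, -0.895, 0.001], [0.001, -0.0, -1.0]]
force: [0.5, 0.3, 0.3]
opening: 0.54
```

Emit:
play_rows(
  plan=[
    [[0,0,0,0,0,0,-1],[0,0,0,0,0,0,-1],[0,0,0,0,0,0,-1],[0,0,0,0,0,0,-1],[0,0,0.2,0,0,0,-1],[0,0,0.3,0,0,0,-1]],
  ],
)

```text
time_s: 4.6
position: [0.4233, 0.35, 0.0817]
tcp_rot: [[0.896, 0.445, -0.002], [0.445, -0.896, 0.005], [0.001, -0.005, -1.0]]
force: [-2.8, 12.5, -7.2]
opening: 0.398
```

Emit:
play_rows(
  plan=[
    [[-0.02,0.05,0.1,0,0,0,-1],[0,0,0.2,0,0,0,-1],[0,0,0.3,0,0,0,-1]],
  ],
)

```text
time_s: 4.9
position: [0.4232, 0.3501, 0.1125]
tcp_rot: [[0.895, 0.446, -0.001], [0.446, -0.895, 0.001], [-0.0, -0.002, -1.0]]
force: [-0.3, 5.4, -1.8]
opening: 0.393
```

Emit:
play_rows(
  plan=[
    [[0,0.02,0.3,0,0,0,-1],[0,0,0.4,0,0,0,-1],[0,0,0.5,0,0,0,-1],[0,0,0.5,0,0,0,-1],[0,0,0.5,0,0,0,-1],[0,0,0.4,0,0,0,-1],[0,0,0,0,0,0,-1]],
  ],
)

```text
time_s: 5.6
position: [0.4253, 0.3506, 0.2456]
tcp_rot: [[0.895, 0.446, 0.006], [0.446, -0.895, 0.002], [0.006, 0.0, -1.0]]
force: [0.4, 0.3, -1.2]
opening: 0.393
```

Run:
```python
from h import *
s,_=snap('side','s1',(180,120,512,384),2.2)
print(s['position'],s['force'],s['opening'],np.round(s['joint_positions'],1))
```

```text
[0.42527004 0.35062901 0.24563726] [ 0.4030367   0.25379961 -1.18970892] 0.3931505077271194 [27.9 22.8 91.5 -0.  65.3 91.4]
```

View pics/s1.png

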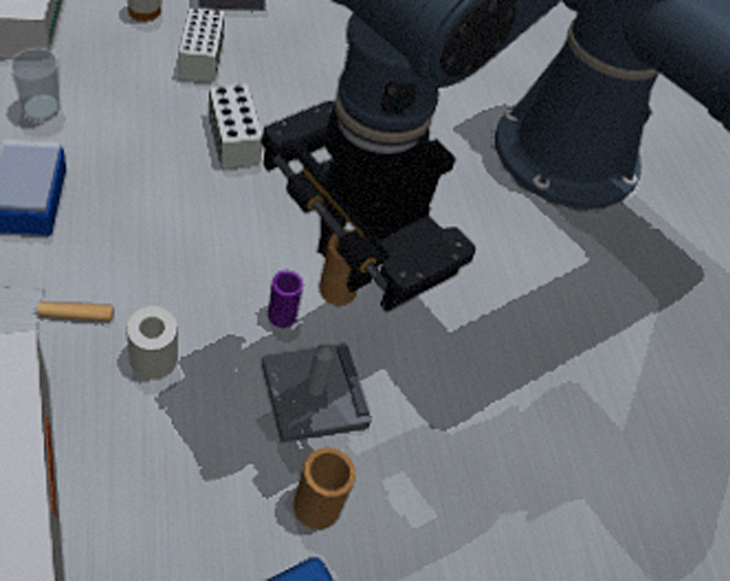

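Core is held and off the spindle; the roll is still at its place. Going to the bin.

Emit:
play_rows(
  plan=[
    [[0.1,-0.8,0,0,0,-0.012,-1],[0.1,-0.9,0,0,0,-0.012,-1],[0.1,-0.9,0,0,0,-0.012,-1],[0.1,-0.9,0,0,0,-0.012,-1],[0.1,-0.9,0,0,0,-0.012,-1],[0.1,-0.9,0,0,0,-0.012,-1],[0.1,-0.9,0,0,0,-0.012,-1],[0.1,-0.9,0,0,0,-0.012,-1],[0.1,-0.9,0,0,0,-0.012,-1],[0.1,-0.9,0,0,0,-0.012,-1],[0.1,-0.9,0,0,0,-0.012,-1],[0.1,-0.9,0,0,0,-0.012,-1]],
  ],
)

```text
time_s: 6.85
position: [0.4821, -0.1862, 0.2408]
tcp_rot: [[1.0, 0.008, -0.003], [0.008, -1.0, 0.002], [-0.003, -0.002, -1.0]]
force: [0.4, 0.0, 0.2]
opening: 0.397
```

Emit:
play_rows(
  plan=[
    [[-0.13,-0.8,0,0,0,0,-1],[-0.13,-0.8,0,0,0,0,-1],[-0.13,-0.8,0,0,0,0,-1],[-0.13,-0.8,0,0,0,0,-1],[-0.1,-0.8,0,0,0,0,-1],[0,-0.1,0,0,0,0,-1],[0,0,0,0,0,0,-1]],
  ],
)

```text
time_s: 7.55
position: [0.4513, -0.3901, 0.2405]
tcp_rot: [[1.0, 0.008, -0.002], [0.008, -1.0, 0.003], [-0.002, -0.003, -1.0]]
force: [-0.5, 0.5, -0.7]
opening: 0.395
```

Run:
```python
from h import *
s,_=snap('top','t2',(250,120,450,320),3)
print(s['position'],np.round(s['tcp_rot'],3).tolist(),s['force'],s['opening'])
print((w2px('top',s['position'])-[250,120])*3)
```

```text
[ 0.45126874 -0.3901336   0.24054287] [[1.0, 0.008, -0.002], [0.008, -1.0, 0.003], [-0.002, -0.003, -1.0]] [-0.5303145   0.53293528 -0.70848602] 0.3947303026507174
[[501.14686143 373.22459901]]
```

View pics/t2.png

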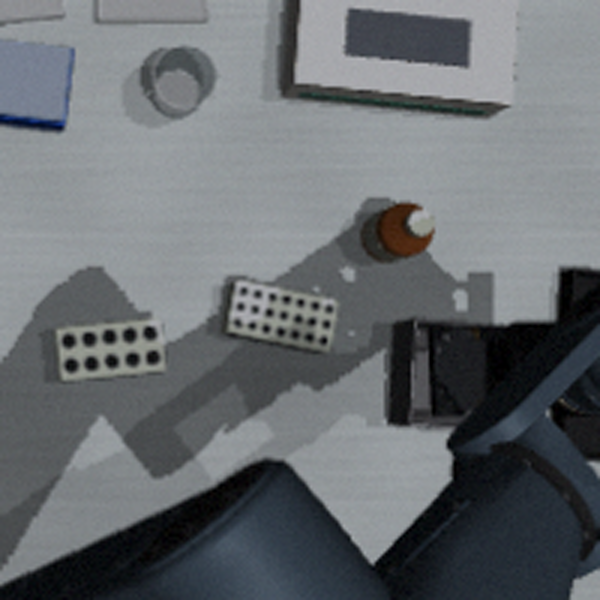

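Run:
```python
from h import *
print(px2w('top',[[388.5,246],[422.5,246],[389,261],[389,225]],.08), px2w('top',[[380.2,246]],0))
```

```text
[[ 0.44854745 -0.35648333  0.08      ]
 [ 0.44804578 -0.4610615   0.08      ]
 [ 0.40327726 -0.35663335  0.08      ]
 [ 0.51238943 -0.3600467   0.08      ]] [[ 0.4492626 -0.3519192  0.       ]]
```

Emit:
play_rows(
  plan=[
    [[0.1,-0.36,0,0,0,0,-1],[0,0,-0.4,0,0,0,-1],[0,0,-0.6,0,0,0,-1],[0,0,-0.6,0,0,0,-1],[0,0,-0.6,0,0,0,-1],[0,0,-0.6,0,0,0,-1],[0,0,-0.4,0,0,0,-1],[0,0,-0.1,0,0,0,-1],[0,0,0,0,0,0,-1],[0,0,0,0,0,0,0.1],[0,0,0,0,0,0,0.1],[0,0,0,0,0,0,0.1]],
  ],
)

```text
time_s: 8.8
position: [0.4581, -0.4083, 0.0789]
tcp_rot: [[1.0, 0.011, 0.002], [0.011, -1.0, -0.002], [0.002, 0.002, -1.0]]
force: [0.3, 0.4, -0.7]
opening: 0.527
```

Emit:
play_rows(
  plan=[
    [[0,0,0.3,0,0,0,0.1],[0,0,0.6,0,0,0,0.1],[0,0,0.8,0,0,0,0.1],[0,0,0.8,0,0,0,0.1],[0,0,0.8,0,0,0,0.1],[-0.4,0,0.6,0,0,0,0.1],[-0.4,0,0,0,0,0,0.1],[-0.4,0,0,0,0,0,0.1],[0,0,0,0,0,0,0.1]],
  ],
)

```text
time_s: 9.7
position: [0.3956, -0.4075, 0.2745]
tcp_rot: [[1.0, 0.008, 0.0], [0.008, -1.0, -0.001], [0.0, 0.001, -1.0]]
force: [0.3, 0.6, 0.8]
opening: 0.549
```

Run:
```python
from h import *
s,im=snap('wrist','w3',(80,0,430,230),2)
print(s['position'],s['time_s'],s['opening'])
```

```text
[ 0.39564203 -0.40749902  0.27448541] 9.7 0.5488194820323014
```

View pics/w3.png

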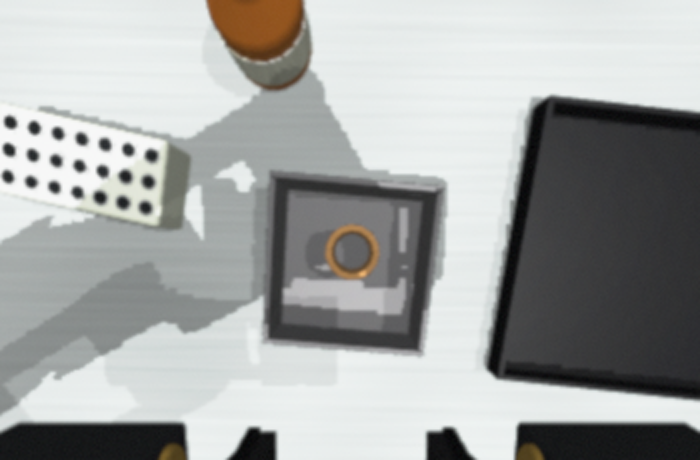

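Emit:
play_rows(
  plan=[
    [[0.15,0.8,0,0,0,0,1],[0.15,0.9,0,0,0,0,1],[0.15,0.9,0,0,0,0,1],[0.15,0.9,0,0,0,0,1],[0.15,0.9,0,0,0,0,1],[0.15,0.9,0,0,0,0,1],[0.15,0.9,0,0,0,0,1],[0.15,0.9,0,0,0,0,1],[0.15,0.9,0,0,0,0,1],[0.15,0.9,0,0,0,0,1],[0.15,0.9,0,0,0,0,1],[0.15,0.9,0,0,0,0,1]],
  ],
)

```text
time_s: 10.95
position: [0.4883, 0.13, 0.2732]
tcp_rot: [[1.0, 0.011, 0.002], [0.011, -1.0, 0.001], [0.002, -0.001, -1.0]]
force: [0.5, -0.9, 0.4]
opening: 0.997
```

Emit:
play_rows(
  plan=[
    [[0.2,0.9,0,0,0,0,1],[0.2,0.9,0,0,0,0,1],[0.2,0.9,0,0,0,0,1],[0.1,0.5,0,0,0,0,1],[0,0,0,0,0,0,1],[0,0,0,0,0,0,1]],
  ],
)

```text
time_s: 11.55
position: [0.5223, 0.2882, 0.2725]
tcp_rot: [[1.0, 0.012, -0.0], [0.012, -1.0, -0.0], [-0.0, 0.0, -1.0]]
force: [-0.2, -0.2, -0.1]
opening: 0.994
```

Run:
```python
from h import *
s,im=snap('wrist','w4',(80,0,430,230),2)
print(s['position'],np.round(s['tcp_rot'][:,0],3),s['time_s'],s['opening'])
```

```text
[0.52231958 0.28815758 0.27245561] [ 1.     0.012 -0.   ] 11.55 0.9935899630096523
```

View pics/w4.png

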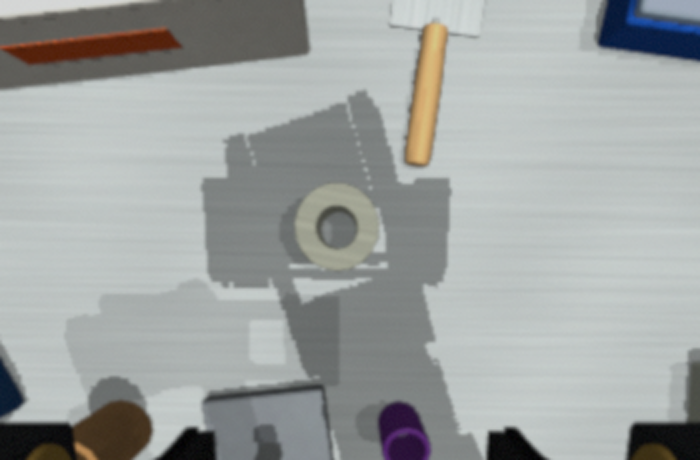

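Run:
```python
from h import *
s=read_state()
print(px2w('wrist',[[248.5,113.5],[227.7,113.5],[269.5,113.5]],.07,s))
```

```text
[[0.59980923 0.29640422 0.07      ]
 [0.59950721 0.32353008 0.07      ]
 [0.60009475 0.26901236 0.07      ]]
```

Emit:
play_rows(
  plan=[
    [[0.39,0.04,-0.4,0,0,0,1],[0.39,0.04,-0.4,0,0,0,1],[0.39,0.04,-0.4,0,0,0,1],[0.39,0.04,-0.4,0,0,0,1],[0,0,-0.6,0,0,0,1],[0,0,-0.6,0,0,0,1],[0,0,-0.6,0,0,0,1],[0,0,-0.6,0,0,0,1],[0,0,-0.5,0,0,0,1],[0,0,-0.2,0,0,0,1],[0,0,0,0,0,0,1],[0,0,0,0,0,0,1]],
  ],
)

```text
time_s: 12.8
position: [0.6016, 0.2949, 0.0387]
tcp_rot: [[1.0, 0.01, 0.002], [0.01, -1.0, 0.0], [0.002, -0.0, -1.0]]
force: [0.3, 0.2, -0.0]
opening: 1.0
```

Emit:
play_rows(
  plan=[
    [[0,0,0,0,0,0,-1],[0,0,0,0,0,0,-1],[0,0,0,0,0,0,-1],[0,0,0,0,0,0,-1],[0,0,0,0,0,0,-1],[0,0,0,0,0,0,-1],[0,0,0,0,0,0,-1],[0,0,0,0,0,0,-1]],
  ],
)

```text
time_s: 13.6
position: [0.6008, 0.2957, 0.038]
tcp_rot: [[1.0, 0.01, 0.001], [0.01, -1.0, 0.001], [0.001, -0.001, -1.0]]
force: [-0.4, 1.2, 4.2]
opening: 0.638
```

Emit:
play_rows(
  plan=[
    [[0,0,0.3,0,0,0,-1],[0,0,0.6,0,0,0,-1],[0,0,0.8,0,0,0,-1],[0,0,0.8,0,0,0,-1],[-0.5,0.1,0.8,0,0,0,-1],[-0.7,0.16,0.8,0,0,0,-1],[-0.8,0.16,0.3,0,0,0,-1],[-0.8,0.16,0,0,0,0,-1],[-0.8,0.16,0,0,0,0,-1],[-0.8,0.16,0,0,0,0,-1],[-0.7,0.16,0,0,0,0,-1],[0,0,0,0,0,0,-1]],
  ],
)

```text
time_s: 14.8
position: [0.3421, 0.3468, 0.2547]
tcp_rot: [[1.0, 0.014, -0.005], [0.014, -1.0, -0.003], [-0.005, 0.003, -1.0]]
force: [0.0, 0.4, -1.5]
opening: 0.639
```

Emit:
play_rows(
  plan=[
    [[0,0,0,0,0,0,-1]],
  ],
)

```text
time_s: 14.9
position: [0.3474, 0.3476, 0.2553]
tcp_rot: [[1.0, 0.012, 0.001], [0.012, -1.0, -0.0], [0.001, 0.0, -1.0]]
force: [-0.1, -1.0, -1.6]
opening: 0.635
```

Run:
```python
from h import *
s,im=snap('wrist','w5',(150,40,350,240),3)
print(s['position'],np.round(s['tcp_rot'][:,0],3),s['force'],s['opening'])
print((w2px('wrist',[.4225,.35,.105],s)-[150,40])*3)
```

```text
[0.34742358 0.34757809 0.25525718] [1.    0.012 0.001] [-0.10611761 -1.01004886 -1.62293795] 0.6348703815658946
[[310.52818437 223.74309311]]
```

View pics/w5.png

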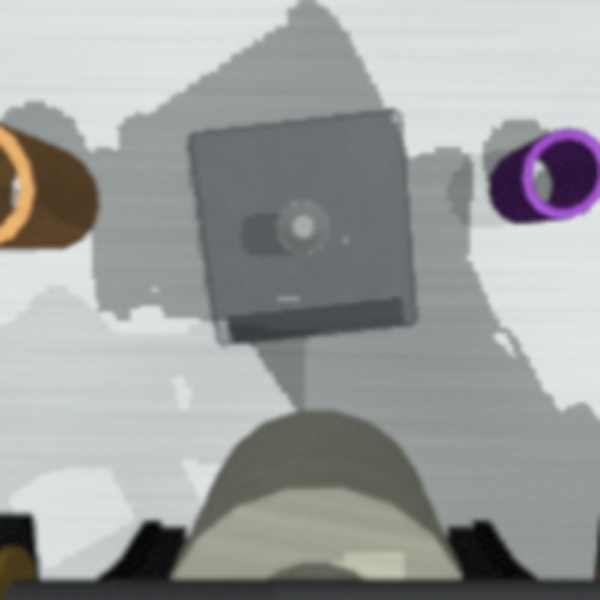

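Run:
```python
from h import *
s=read_state();P=s['position']
print(px2w('wrist',np.array([[303,226]])/3+[150,40],.105,s))
a=np.linspace(0,2*np.pi,200)
for z in(.032,-.038):
  q=(w2px('wrist',np.c_[P[0]+.028*np.cos(a),P[1]+.028*np.sin(a),np.full(200,P[2]+z)],s)-[150,40])*3
  print(q.min(0),q.max(0))
```

```text
[[0.42290886 0.35288315 0.105     ]]
[154.48879534 483.38644783] [472.37400915 774.56051663]
[206.91001948 404.95618945] [421.61544628 609.42280497]
```

Emit:
play_rows(
  plan=[
    [[0.3,0.03,-0.3,0,0,0,-1],[0.4,0.03,-0.4,0,0,0,-1],[0.4,0.03,-0.5,0,0,0,-1],[0.3,0.02,-0.4,0,0,0,-1],[0.13,0,-0.2,0,0,0,-1],[0,0,0,0,0,0,-1],[0,0,0,0,0,0,-1],[0,0,0,0,0,0,-1]],
  ],
)

```text
time_s: 15.75
position: [0.4245, 0.3534, 0.1658]
tcp_rot: [[1.0, 0.011, 0.001], [0.011, -1.0, 0.001], [0.001, -0.001, -1.0]]
force: [-0.6, -0.8, -1.1]
opening: 0.639
```

Run:
```python
from h import *
s,im=snap('side','s2',(270,200,400,330),4.5)
print(s['position'],s['force'])
P=np.array([.4229,.353]);print((w2px('side',[[*P,.105],[*P,.127],[*P,.02]],s)-[270,200])*4.5)
```

```text
[0.42449378 0.35337295 0.16576817] [-0.62582981 -0.78616706 -1.10247239]
[[260.4135854  353.97717495]
 [266.44319837 331.49580571]
 [239.06226799 432.93502997]]
```

View pics/s2.png

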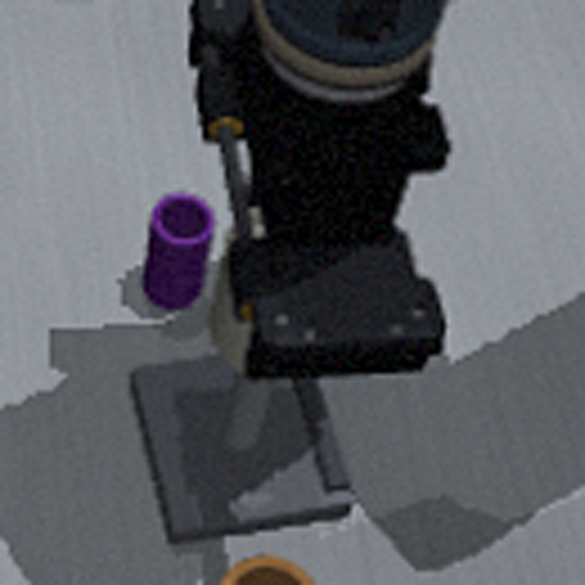

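Emit:
play_rows(
  plan=[
    [[0,0,-0.2,0,0,0,-1],[0,0,-0.2,0,0,0,-1],[0,0,-0.15,0,0,0,-1],[0,0,-0.15,0,0,0,-1],[0,0,0,0,0,0,-1]],
  ],
)

```text
time_s: 16.3
position: [0.4235, 0.3527, 0.1282]
tcp_rot: [[1.0, 0.01, -0.003], [0.01, -1.0, -0.001], [-0.003, 0.001, -1.0]]
force: [-0.2, 0.4, -1.8]
opening: 0.642
```

Emit:
play_rows(
  plan=[
    [[0,0,-0.2,0,0,0,-1],[0,0,-0.25,0,0,0,-1],[0,0,-0.25,0,0,0,-1],[0,0,-0.25,0,0,0,-1],[0,0,-0.2,0,0,0,-1],[0,0,-0.1,0,0,0,-1],[0,0,0,0,0,0,-1]],
  ],
)

```text
time_s: 17.0
position: [0.424, 0.3529, 0.0662]
tcp_rot: [[1.0, 0.01, -0.002], [0.01, -1.0, -0.001], [-0.002, 0.001, -1.0]]
force: [0.4, -0.1, -1.1]
opening: 0.644
```

Emit:
play_rows(
  plan=[
    [[0,0,-0.06,0,0,0,-1],[0,0,-0.04,0,0,0,-1],[0,0,0,0,0,0,-1]],
  ],
)

```text
time_s: 17.3
position: [0.4246, 0.3533, 0.0624]
tcp_rot: [[1.0, 0.01, 0.0], [0.01, -1.0, 0.0], [0.0, -0.0, -1.0]]
force: [-0.3, -0.1, -1.8]
opening: 0.642
```

Emit:
play_rows(
  plan=[
    [[0,0,-0.04,0,0,0,-1],[0,0,-0.04,0,0,0,-1],[0,0,0,0,0,0,-1]],
  ],
)

```text
time_s: 17.6
position: [0.4244, 0.3532, 0.0581]
tcp_rot: [[1.0, 0.01, -0.0], [0.01, -1.0, -0.0], [-0.0, 0.0, -1.0]]
force: [0.8, -0.1, -1.8]
opening: 0.643
```

Down to about contact; one more small step, then release and rise.

Emit:
play_rows(
  plan=[
    [[0,0,-0.02,0,0,0,-1],[0,0,0,0,0,0,0.6],[0,0,0,0,0,0,0.6],[0,0,0,0,0,0,0.6],[0,0,0,0,0,0,0.6],[0,0,0.2,0,0,0,0.6],[0,0,0.4,0,0,0,0.6],[0,0,0.6,0,0,0,0.6],[0,0,0.8,0,0,0,0.6],[0,0,0.8,0,0,0,0.6],[0,0,0.6,0,0,0,0.6],[0,0,0,0,0,0,0.6]],
  ],
)

```text
time_s: 18.8
position: [0.4273, 0.3549, 0.2328]
tcp_rot: [[1.0, 0.011, 0.01], [0.011, -1.0, 0.005], [0.01, -0.005, -1.0]]
force: [-0.2, 0.3, 0.1]
opening: 0.803
```

Run:
```python
from h import *
ims=[capture('side').astype(np.float32) for _ in range(6)]
im=np.mean(ims,0); np.save('pics/s3.npy',im)
a=im[110:205,240:320]; a=255*np.clip(a/200,0,1)**.5
a=cv2.resize(a,None,fx=6,fy=6,interpolation=cv2.INTER_CUBIC)
b=im[225:320,280:360];b=cv2.resize(b,None,fx=3.5,fy=6*95/95,interpolation=cv2.INTER_CUBIC)
o=np.clip(np.hstack([a,b]),0,255).astype(np.uint8);cv2.imwrite('pics/s3.png',o[:,:,::-1]);print(o.shape)
t=capture('top');np.save('pics/t3.npy',t)
```

```text
(570, 760, 3)
```

View pics/s3.png

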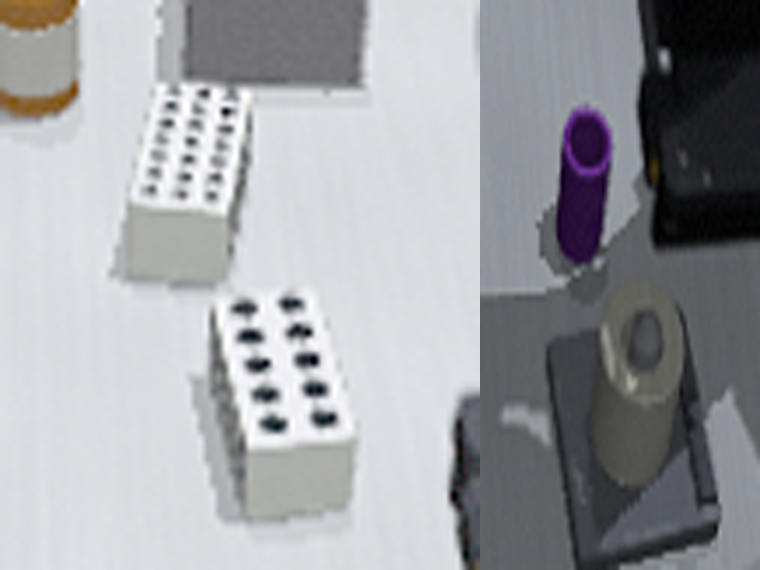

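Roll sits on the spindle with its underside on the base. To find out which way rack A faces, I rectify its visible +x face from the side camera.

Run:
```python
from h import *
from scipy.optimize import least_squares
im=np.load('pics/s3.npy').astype(np.float32)
obs=np.array([[247,443],[355,432],[218,293],[315,290],[247,517],[352,508]])/6+[240,110]
L=np.array([[.028,.055,.056],[-.028,.055,.056],[.028,-.055,.056],[-.028,-.055,.056],[.028,.055,0],[-.028,.055,0]])
def W(p,L):
    c,s=np.cos(p[2]),np.sin(p[2]);return np.c_[p[0]+c*L[:,0]-s*L[:,1],p[1]+s*L[:,0]+c*L[:,1],L[:,2]]
r=least_squares(lambda p:(w2px('side',W(p,L))-obs).ravel(),[.482,-.048,.09])
print(r.x[:2],np.degrees(r.x[2]),np.round(r.fun.reshape(-1,2),1).tolist())
n=56
def face(sx):
    ys=np.linspace(-.055,.055,110);zs=np.linspace(.056,0,n)
    Y,Z=np.meshgrid(ys,zs);q=w2px('side',W(r.x,np.c_[np.full(Y.size,sx*.028),Y.ravel(),Z.ravel()])).astype(np.float32)
    return cv2.remap(im.mean(2),q[:,0].reshape(Y.shape),q[:,1].reshape(Y.shape),cv2.INTER_LINEAR)
f=face(1)
for a,b in((8,16),(16,24),(24,32),(32,40),(40,48)):print(a,np.round(f[a:b].mean(0)[3:110:4]).astype(int))
cv2.imwrite('pics/f.png',cv2.resize(np.clip(f*1.5,0,255).astype(np.uint8),None,fx=5,fy=5,interpolation=2))
```

```text
[ 0.4760049  -0.05079297] 4.550567011951859 [[0.0, 0.1], [0.8, 0.2], [-0.7, -0.1], [0.7, -1.1], [-0.7, 0.5], [-0.1, 0.3]]
8 [132 148 147 124 115 126 143 143 118 110 121 133 122 100  98 114 119  94
  88 104 112  95  69  73  78  79  86]
16 [98 89 65 64 83 93 81 58 59 78 82 70 58 66 80 71 56 53 68 74 60 40 30 49
 65 74 83]
24 [54 44 41 47 50 43 43 45 45 49 51 53 53 50 47 48 50 55 58 46 35 37 48 52
 55 66 79]
32 [43 43 36 32 44 51 46 40 45 51 47 43 43 43 43 45 50 48 41 38 45 49 41 39
 57 68 75]
40 [42 38 45 56 51 42 46 52 44 37 43 46 43 39 42 46 42 40 44 48 43 40 47 54
 56 65 76]
```

View pics/f.png

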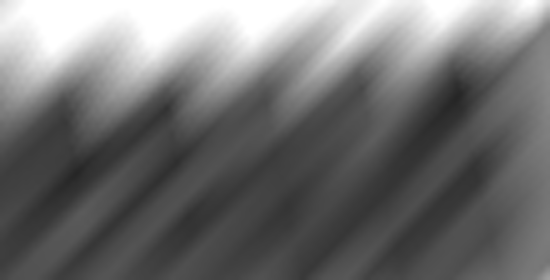

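Emit:
play_rows(
  plan=[
    [[0.3,-0.8,0,0,0.0,0,0.6],[0.3,-0.9,0,0,0.0,0,0.6],[0.3,-0.9,0,0,0.028,0,0.6],[0.3,-0.9,-0.2,0,0.028,0,0.6],[0.3,-0.9,-0.2,0,0.028,0,0.6],[0.3,-0.9,-0.2,0,0.028,0,0.6],[0.3,-0.9,-0.2,0,0.028,0,0.6],[0.3,-0.9,-0.2,0,0.028,0,0.6],[0.3,-0.9,-0.2,0,0.028,0,0.6],[0,0,-0.2,0,0,0,0.6],[0,0,0,0,0,0,0.6]],
  ],
)

```text
time_s: 20.25
position: [0.5582, -0.0475, 0.1536]
tcp_rot: [[0.813, 0.006, -0.583], [0.009, -1.0, 0.003], [-0.583, -0.008, -0.813]]
force: [-0.7, -0.4, 0.7]
opening: 0.8
```

Run:
```python
from h import *
s,im=snap('wrist','w6')
print(s['position'],np.round(s['tcp_rot'],2).tolist(),s['force'],s['opening'])
```

```text
[ 0.55820286 -0.04751265  0.15361859] [[0.81, 0.01, -0.58], [0.01, -1.0, 0.0], [-0.58, -0.01, -0.81]] [-0.67723712 -0.35059598  0.67609612] 0.8001783698012993
```

View pics/w6.png

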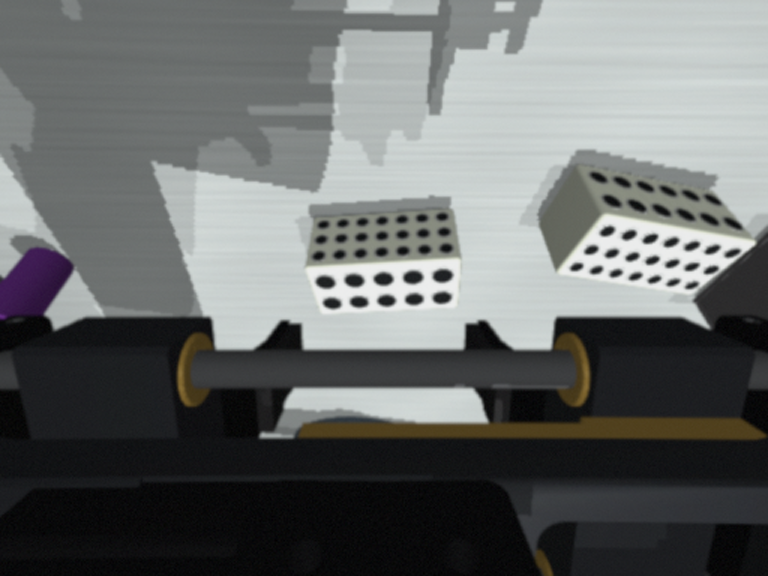

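Rack A's +x face is the 3x7 one, so its big wells face the robot (it is rack2) and it needs one roll toward +x. Rack B (3x7 up) is rack3 and needs two rolls; toward −x keeps clear of the bottle. Rack A first: I untilt and go behind it.

Emit:
play_rows(
  plan=[
    [[0,0,0.6,0,-0.025,0,0.1],[-0.3,0,0.5,0,-0.025,0,0.1],[-0.4,0,0.4,0,-0.025,0,0.1],[-0.45,-0.03,0,0,-0.025,0,0.1],[-0.45,-0.03,0,0,-0.025,0,0.1],[-0.45,-0.03,0,0,-0.025,0,0.1],[-0.45,-0.03,0,0,-0.025,0,0.1],[-0.46,-0.03,0,0,-0.023,0,0.1],[0,0,0,0,0,0.022,0.1],[0,0,0,0,0,0,0.1]],
  ],
)

```text
time_s: 21.3
position: [0.4097, -0.0524, 0.2335]
tcp_rot: [[0.997, 0.081, 0.008], [0.081, -0.997, 0.0], [0.008, 0.001, -1.0]]
force: [1.1, -0.5, -0.2]
opening: 0.552
```

Run:
```python
from h import *
s,im=snap('wrist','w7',(120,20,420,240),2.5)
print(s['position'],np.round(s['tcp_rot'],3).tolist(),s['opening'])
g=cv2.cvtColor(im,cv2.COLOR_RGB2GRAY)
print((w2px('wrist',[[.478,-.05,.056]],s)))
```

```text
[ 0.40965801 -0.0523981   0.23351575] [[0.997, 0.081, 0.008], [0.081, -0.997, 0.0], [0.008, 0.001, -1.0]] 0.5519853992816618
[[257.47519588 122.06325241]]
```

View pics/w7.png

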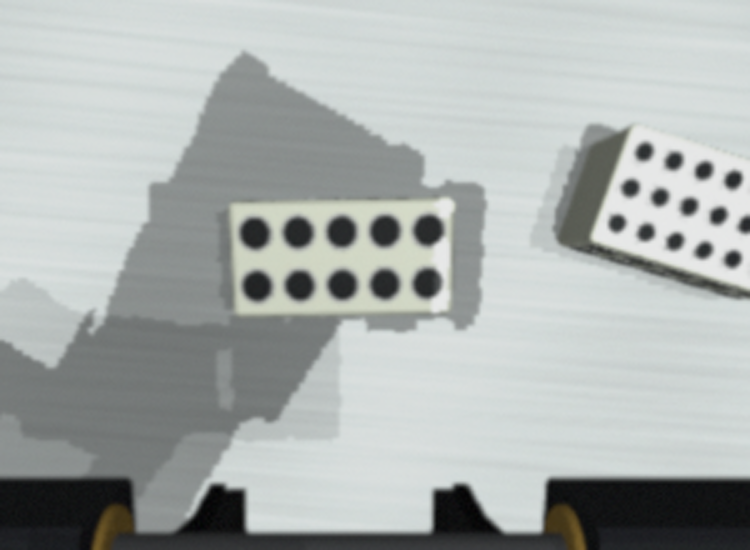

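Run:
```python
from h import *
s=read_state()
q=np.array([[230,203],[453,198],[448,313],[234,315],[633,123],[592,245]])/2.5+[120,20]
X=px2w('wrist',q,.056,s);print(np.round(X,4),X[:4].mean(0))
```

```text
[[ 0.4995  0.0058  0.056 ]
 [ 0.5103 -0.101   0.056 ]
 [ 0.4559 -0.1052  0.056 ]
 [ 0.4463  0.0016  0.056 ]
 [ 0.5496 -0.1807  0.056 ]
 [ 0.4939 -0.1712  0.056 ]] [ 0.47798529 -0.04971156  0.056     ]
```

Emit:
play_rows(
  plan=[
    [[0,0,-0.5,0,0,0,0.1],[0,0,-0.8,0,0,0,0.1],[0,0,-0.8,0,0,0,0.1],[0,0,-0.8,0,0,0,0.1],[0,0,-0.5,0,0,0,0.1],[0,0,-0.34,0,0,0,0.1],[0,0,0,0,0,0,0.1],[0.2,0.02,0,0,0,0,0.1],[0.2,0.02,0,0,0,0,0.1],[0.1,0.01,0,0,0,0,0.1],[0,0,0,0,0,0,0.1]],
  ],
)

```text
time_s: 22.45
position: [0.4384, -0.052, 0.0462]
tcp_rot: [[0.997, 0.08, 0.01], [0.08, -0.997, -0.001], [0.009, 0.002, -1.0]]
force: [0.1, 0.4, 0.5]
opening: 0.551
```

Emit:
play_rows(
  plan=[
    [[0.06,0.01,0,0,0,0,0.1],[0.04,0,0,0,0,0,0.1],[0.07,0.01,0.06,0,0,0,0.1],[0.07,0.01,0.07,0,0,0,0.1],[0.08,0.01,0.06,0,0,0,0.1],[0.08,0.01,0.06,0,0,0,0.1],[0.08,0.01,0.05,0,0,0,0.1]],
  ],
)

```text
time_s: 23.15
position: [0.4597, -0.0487, 0.0609]
tcp_rot: [[0.997, 0.08, 0.004], [0.08, -0.997, 0.001], [0.004, -0.0, -1.0]]
force: [-5.8, -2.9, 6.7]
opening: 0.554
```

Emit:
play_rows(
  plan=[
    [[0.08,0.01,0.05,0,0,0,0.1],[0.09,0.01,0.04,0,0,0,0.1],[0.09,0.01,0.04,0,0,0,0.1],[0.1,0.01,0.03,0,0,0,0.1],[0.1,0.01,0.02,0,0,0,0.1],[0.1,0.01,0.02,0,0,0,0.1]],
  ],
)

```text
time_s: 23.75
position: [0.4912, -0.0463, 0.0714]
tcp_rot: [[0.997, 0.079, 0.012], [0.079, -0.997, -0.001], [0.012, 0.002, -1.0]]
force: [0.0, -0.6, 2.3]
opening: 0.547
```

Emit:
play_rows(
  plan=[
    [[0.1,0.01,0,0,0,0,0.1],[0.1,0.01,0,0,0,0,0.1],[0.1,0.01,0,0,0,0,0.1],[-0.3,0,0.5,0,0,0,0.1],[-0.4,0,0.8,0,0,0,0.1],[-0.4,0,0.8,0,0,0,0.1],[-0.4,0,0.8,0,0,0,0.1],[-0.4,0,0.5,0,0,0,0.1],[0,0,0,0,0,0,0.1],[0,0,0,0,0,0,0.1]],
  ],
)

```text
time_s: 24.75
position: [0.4088, -0.0443, 0.2404]
tcp_rot: [[0.997, 0.079, 0.008], [0.079, -0.997, 0.0], [0.008, 0.001, -1.0]]
force: [-0.6, -0.6, 0.1]
opening: 0.551
```

```bash
cat >> h.py <<'E'
def rect(cam,im,s,c,L=.2,W=.14,z=.056,yaw=0,step=.004):
    """ASCII of an axis-aligned patch at height z: rows +x down to -x, cols +y to -y"""
    ys=np.arange(L/2,-L/2,-step);xs=np.arange(W/2,-W/2,-step*1.5)
    Y,X=np.meshgrid(ys,xs);c0,s0=np.cos(yaw),np.sin(yaw)
    q=w2px(cam,np.c_[(c[0]+c0*X-s0*Y).ravel(),(c[1]+s0*X+c0*Y).ravel(),np.full(X.size,z)],s).astype(np.float32)
    g=cv2.remap(im.max(2),q[:,0].reshape(X.shape),q[:,1].reshape(X.shape),cv2.INTER_LINEAR)
    for r in g: print(''.join('#@%*+=-:. '[min(9,int(v)*10//256)] for v in r))
E
python3 - <<'E'
from h import *
s,im=snap('wrist','w8')
print(s['position'],s['time_s'],s['force'])
rect('wrist',im,s,(.53,-.045),yaw=np.radians(4.7),step=.003,L=.16,W=.16)
E
```

```text
[ 0.40884175 -0.04428864  0.24035823] 24.75 [-0.58188719 -0.63463616  0.06622386]
.........................................::::-----====
......................................................
......................................................
......................................................
......................................................
......................................................
......................................................
......................................................
......................................................
........::............................................
.......-==-:..........................................
.....:===:::..........................................
....:====:.......                           ..........
...:=====:....::...       .                 ..........
...====+=:.:+%@@@*-.....+%%%*-.    :+%%%*:  ..........
..=====+=:-%@@@@@@%=..=%%%%%%%*. .=%%%%%%%=. .........
.:=====+=:*@@@@@@@@%::%@@@@%%%%= :%%%%%%%%%:..........
:======+=:*@@@@@@@@%::%@@@@@@@%+.:%%%%%%%%%-..........
-======+=:=@@@@@@@@+..+@@@@@
[... 261 characters left out ...]
+++++++++++++++++++++++++----=-==.......
========+++++++++***++++*++++++++**+++++++====-.......
===============================================:......
====================================-.-========:......
====================================-.:========.......
====================================:.:========.......
====================================:.-=======-.......
====================================-.:========:......
====================================:.-========:......
====================================::-========:......
==============================================-.......
==============-..-========-:========-:-========:......
==============================================-.......
```

Rack A now shows its three big wells on top. Next is rack B; I look at it from closer by finding its wells.

Emit:
play_rows(
  plan=[
    [[0.1,-0.7,0,0,0,-0.02,0.1],[0.1,-0.7,0,0,0,-0.02,0.1],[0.1,-0.7,0,0,0,-0.02,0.1],[0.1,-0.7,0,0,0,-0.02,0.1],[0.1,-0.7,0,0,0,-0.02,0.1],[0,0,0,0,0,0,0.1],[0,0,0,0,0,0,0.1]],
  ],
)

```text
time_s: 25.5
position: [0.4333, -0.2194, 0.2381]
tcp_rot: [[0.972, -0.234, 0.003], [-0.234, -0.972, 0.002], [0.003, -0.002, -1.0]]
force: [-0.5, 0.3, 0.0]
opening: 0.548
```

```bash
cat >> h.py <<'E'
def wells(im,s,lo,hi,box,z=.056):
    """dark blobs on a rack's top face -> world centres; fits mean and yaw of the length axis"""
    g=cv2.cvtColor(im,cv2.COLOR_RGB2GRAY)
    b=cv2.adaptiveThreshold(cv2.GaussianBlur(g,(3,3),0),255,cv2.ADAPTIVE_THRESH_MEAN_C,cv2.THRESH_BINARY_INV,31,25)
    n,_,st,ce=cv2.connectedComponentsWithStats(b)
    ok=[i for i in range(1,n) if lo<=st[i,4]<=hi and .6<st[i,2]/st[i,3]<1.67]
    X=px2w('wrist',ce[ok],z,s)[:,:2]
    X=X[(X[:,0]>box[0])&(X[:,0]<box[1])&(X[:,1]>box[2])&(X[:,1]<box[3])]
    c=(X.min(0)+X.max(0))/2 if len(X)<4 else np.array(cv2.minAreaRect(X.astype(np.float32)*1000)[0])/1000
    u=np.linalg.svd(X-X.mean(0))[2][0]; u*=np.sign(u[1])
    print(len(X),'centre',np.round(X.mean(0),4),np.round(c,4),'yaw',np.degrees(np.arctan2(-u[0],u[1])).round(1),'span',np.ptp((X-c)@u).round(4))
    return X
E
python3 - <<'E'
from h import *
s,im=snap('wrist','w9')
print(s['position'],np.round(s['tcp_rot'][:,0],3),s['time_s'])
X=wells(im,s,15,250,(.44,.6,-.32,-.14))
rect('wrist',im,s,(.513,-.225),L=.16,W=.12,step=.003)
E
```

```text
[ 0.43327686 -0.21940814  0.23811107] [ 0.972 -0.234  0.003] 25.5
22 centre [ 0.5083 -0.2255] [ 0.4854 -0.2229] yaw -0.1 span 0.0994
...:-----------------.                   .  . ........
..--------------------:...............................
:-----------------------:.               .............
-=-----------------------:.                 .  .......
---------------------------:.        .................
------------------------------........................
------------:..:---------------:......................
------------.:-:......::-----------...................
---------==-:%@*..=*-........::-----::................
---------==:.-=-.:%@*.:*%=..::.......:------..........
---------==........:...*%=.:%@+..=+:...       ........
---------=-.=*-.............-+:.:%@+.:%*.  ..  .......
---------=::%@+.:%@+..::..........:..:*+. .**: :......
---------=...:...*%=.:%@+..++:........     --  --.....
--------=-............==:.-%@=.-%%-..::..    .-=-:....
--------=::%@=..--..........:..:*%-.-@%-.:==..---.....
-------==::*%-.-@@=.:++:.............==..=@%-:=-:.....
-------==:......-=:.-@@=.-%%-..::.........::.:--......
-:.------=====-::.....:..-%*:.=@@-.:+=..  ...---......
---------------======-::......:==..=@%:.-**:.--.......
-----------------------======-:.....::..:**::--.......
-----------------------:------=====--:.  ...---.......
-------------------------:.----------==--=----........
--------------------.::-----------------------........
------------------:. .....:---------:--------:.... ...
=====-----------:..........:----=--:---------:........
===============:.................-:.....-===-.........
```

Run:
```python
from h import *
im=np.load('pics/w9.npy');s=read_state()
X=wells(im,s,15,250,(.44,.6,-.32,-.14))
d=np.sort(np.linalg.norm(X[:,None]-X[None],axis=2),1)[:,1]
X=X[d<.022] if (d<.022).sum()>=20 else X
r=cv2.minAreaRect(X.astype(np.float32)*1000);print(len(X),np.round(d,3),X.mean(0),r)
```

```text
22 centre [ 0.508  -0.2245] [ 0.485  -0.2219] yaw -0.0 span 0.0995
21 [0.015 0.015 0.016 0.015 0.015 0.015 0.015 0.015 0.015 0.015 0.015 0.015
 0.015 0.015 0.016 0.015 0.015 0.015 0.015 0.015 0.015 0.053] [ 0.51071261 -0.2268198 ] ((510.60821533203125, -226.9984130859375), (90.99932861328125, 33.98936462402344), 78.49024963378906)
```

Emit:
play_rows(
  plan=[
    [[0.5,0,0,0,0,0.011,-0.3],[0.7,0,0,0,0,0,-0.3],[0.7,0,0,0,0,0,-0.3],[0.6,-0.05,0,0,0,0,-0.3],[0.2,-0.05,0,0,0,0,-0.3],[0,0,-0.5,0,0,0,-0.3],[0,0,-0.6,0,0,0,-0.3],[0,0,-0.6,0,0,0,-0.3],[0,0,-0.6,0,0,0,-0.3],[0,0,-0.5,0,0,0,-0.3],[0,0,0,0,0,0,-0.3],[0,0,0,0,0,0,-0.3]],
  ],
)

```text
time_s: 26.75
position: [0.5678, -0.2234, 0.1001]
tcp_rot: [[0.98, -0.198, 0.004], [-0.198, -0.98, -0.0], [0.004, -0.001, -1.0]]
force: [0.9, -0.8, 0.8]
opening: 0.35
```

Emit:
play_rows(
  plan=[
    [[0,0,-0.4,0,0,0,-0.3],[0,0,-0.4,0,0,0,-0.3],[0,0,-0.28,0,0,0,-0.3],[0,0,0,0,0,0,-0.3],[-0.1,0.02,0,0,0,0,-0.3],[-0.1,0.02,0,0,0,0,-0.3],[-0.07,0.01,0,0,0,0,-0.3],[-0.06,0.01,0,0,0,0,-0.3],[-0.05,0.01,0.01,0,0,0,-0.3]],
  ],
)

```text
time_s: 27.65
position: [0.5512, -0.2215, 0.0478]
tcp_rot: [[0.98, -0.2, 0.011], [-0.2, -0.98, -0.003], [0.011, 0.001, -1.0]]
force: [3.6, 0.2, 1.3]
opening: 0.349
```

Emit:
play_rows(
  plan=[
    [[-0.07,0.01,0.06,0,0,0,-0.3],[-0.07,0.01,0.07,0,0,0,-0.3],[-0.08,0.02,0.06,0,0,0,-0.3],[-0.08,0.02,0.06,0,0,0,-0.3],[-0.08,0.02,0.05,0,0,0,-0.3],[-0.08,0.02,0.05,0,0,0,-0.3]],
  ],
)

```text
time_s: 28.25
position: [0.5268, -0.2166, 0.0652]
tcp_rot: [[0.98, -0.198, 0.008], [-0.198, -0.98, -0.003], [0.008, 0.002, -1.0]]
force: [3.5, -1.4, 5.1]
opening: 0.352
```

Same force signature as rack A's roll. Continuing the arc.

Emit:
play_rows(
  plan=[
    [[-0.09,0.02,0.04,0,0,0,-0.3],[-0.09,0.02,0.04,0,0,0,-0.3],[-0.1,0.02,0.03,0,0,0,-0.3],[-0.1,0.02,0.02,0,0,0,-0.3],[-0.1,0.02,0.02,0,0,0,-0.3],[-0.1,0.02,0.01,0,0,0,-0.3],[-0.1,0.02,0,0,0,0,-0.3],[0,0,0,0,0,0,-0.3]],
  ],
)

```text
time_s: 29.05
position: [0.49, -0.2075, 0.0715]
tcp_rot: [[0.98, -0.199, 0.002], [-0.199, -0.98, 0.001], [0.002, -0.002, -1.0]]
force: [-0.4, -0.4, 0.8]
opening: 0.349
```

Emit:
play_rows(
  plan=[
    [[0.2,0,0.4,0,0,0,-0.3],[0,0,0.8,0,0,0,-0.3],[0,0,0.8,0,0,0,-0.3],[-0.5,0,0.8,0,0,0,-0.3],[-0.6,0,0.8,0,0,0,-0.3],[-0.6,0,0,0,0,0,-0.3],[-0.6,0,0,0,0,0,-0.3],[0,0,0,0,0,0,-0.3],[0,0,0,0,0,0,-0.3]],
  ],
)

```text
time_s: 29.95
position: [0.3872, -0.2087, 0.2522]
tcp_rot: [[0.98, -0.2, 0.006], [-0.2, -0.98, -0.001], [0.006, -0.0, -1.0]]
force: [-0.0, -0.5, -0.9]
opening: 0.346
```

Run:
```python
from h import *
s,im=snap('wrist','w10')
print(s['position'],np.round(s['tcp_rot'][:,0],3),s['time_s'])
X=wells(im,s,15,300,(.39,.52,-.30,-.14));print(np.round(X,3).tolist())
rect('wrist',im,s,(.456,-.216),L=.16,W=.12,step=.003)
```

```text
[ 0.38716493 -0.20867998  0.25218474] [ 0.98  -0.2    0.006] 29.95
14 centre [ 0.4481 -0.2092] [ 0.4479 -0.1974] yaw 14.3 span 0.1293
[[0.475, -0.176], [0.472, -0.194], [0.468, -0.211], [0.465, -0.228], [0.461, -0.245], [0.458, -0.263], [0.451, -0.171], [0.447, -0.189], [0.444, -0.206], [0.44, -0.223], [0.437, -0.24], [0.433, -0.258], [0.424, -0.18], [0.397, -0.145]]
------------------------:.      ......................
--------------------------............................
---------------------------:..........................
-----------------------------:........................
-------------------------------.......................
----------------------------------....................
-----------:...:-------------------:..................
----------=:..........::------------.        .        
---------=-.-**-..............:--------...............
--------==-:*@@*.:*@%-...:............:--------:......
--------==:.-**-.:%@@+.-%@%:..--.....       .:--......
--------==........:+=..=@@%:.+@@%:.:++:       :-.     
--------=-..............:-...=%@*.:*@@*..+%*:.--.     
-------==:.::......................=%*-.:%@@+.-:......
-------==:=@@%:..==:.................    -*=.:-.......
:------=-.=@@*:.*@@*..-*+:..........      ...--.......
:::..--=-..::...+%%=.:%@@+.:*%*:....     ....-.       
------==-.............=%*:.-@@@-.=%%=   :-..:-:...... 
----------===--::...........-+=..=@%+. =%@*.--........
-----------------====-::..........::   -@@+.--........
------------------..:---====--:....     ....-.........
----------------:......:---=-=====--:......:-.........
--------------:..........::-----...:---===---.........
============:.. ........................----......    
===========:.............................::...........
=========-............................................
=======-........................................ .
```

2x6 on top now, one more roll the same way.

Emit:
play_rows(
  plan=[
    [[0.5,-0.05,0,0,0,0,-0.3],[0.7,-0.08,0,0,0,0,-0.3],[0.7,-0.08,0,0,0,0,-0.3],[0.5,-0.07,0,0,0,0,-0.3],[0.04,0,-0.4,0,0,0,-0.3],[0,0,-0.6,0,0,0,-0.3],[0,0,-0.6,0,0,0,-0.3],[0,0,-0.6,0,0,0,-0.3],[0,0,-0.6,0,0,0,-0.3],[0,0,-0.5,0,0,0,-0.3],[0,0,0,0,0,0,-0.3],[0,0,0,0,0,0,-0.3]],
  ],
)

```text
time_s: 31.2
position: [0.5102, -0.2226, 0.0866]
tcp_rot: [[0.98, -0.198, 0.005], [-0.198, -0.98, -0.001], [0.005, -0.0, -1.0]]
force: [0.4, 0.4, 0.3]
opening: 0.349
```

Emit:
play_rows(
  plan=[
    [[0,0,-0.4,0,0,0,-0.3],[0,0,-0.4,0,0,0,-0.3],[0,0,0,0,0,0,-0.3],[-0.1,0.02,0,0,0,0,-0.3],[-0.1,0.02,0,0,0,0,-0.3],[-0.07,0.01,0,0,0,0,-0.3],[-0.06,0.01,0,0,0,0,-0.3],[-0.05,0.01,0.01,0,0,0,-0.3]],
  ],
)

```text
time_s: 32.0
position: [0.4924, -0.2203, 0.0489]
tcp_rot: [[0.98, -0.2, 0.011], [-0.2, -0.98, -0.004], [0.012, 0.002, -1.0]]
force: [3.9, 0.3, 1.6]
opening: 0.353
```

Emit:
play_rows(
  plan=[
    [[-0.07,0.01,0.06,0,0,0,-0.3],[-0.07,0.01,0.07,0,0,0,-0.3],[-0.08,0.02,0.06,0,0,0,-0.3],[-0.08,0.02,0.06,0,0,0,-0.3],[-0.08,0.02,0.05,0,0,0,-0.3],[-0.08,0.02,0.05,0,0,0,-0.3]],
  ],
)

```text
time_s: 32.6
position: [0.4678, -0.2152, 0.0661]
tcp_rot: [[0.98, -0.198, 0.008], [-0.198, -0.98, -0.003], [0.008, 0.002, -1.0]]
force: [2.1, -2.1, 4.7]
opening: 0.35
```

Emit:
play_rows(
  plan=[
    [[-0.09,0.02,0.04,0,0,0,-0.3],[-0.09,0.02,0.04,0,0,0,-0.3],[-0.1,0.02,0.03,0,0,0,-0.3],[-0.1,0.02,0.02,0,0,0,-0.3],[-0.1,0.02,0.02,0,0,0,-0.3],[-0.1,0.02,0.01,0,0,0,-0.3],[-0.1,0.02,0,0,0,0,-0.3],[0,0,0,0,0,0,-0.3]],
  ],
)

```text
time_s: 33.4
position: [0.4314, -0.206, 0.0727]
tcp_rot: [[0.98, -0.199, 0.003], [-0.199, -0.98, 0.001], [0.002, -0.002, -1.0]]
force: [0.3, 0.2, 0.2]
opening: 0.352
```

Emit:
play_rows(
  plan=[
    [[0.3,0,0.4,0,0,0,-0.3],[0.2,0,0.8,0,0,0,-0.3],[0,0,0.8,0,0,0,-0.3],[0,0,0.8,0,0,0,-0.3],[0,0,0.8,0,0,0,-0.3],[0,-0.7,0.4,0,0,0,-0.3],[-0.3,-0.9,0,0,0,0,-0.3],[-0.5,-0.9,0,0,0,0,-0.3],[-0.6,-0.9,0,0,0,0,-0.3],[-0.6,-0.9,0,0,0,0,-0.3],[-0.6,-0.9,0,0,0,0,-0.3],[-0.6,-0.9,0,0,0,0,-0.3]],
  ],
)

```text
time_s: 34.6
position: [0.3067, -0.4983, 0.2727]
tcp_rot: [[0.98, -0.199, 0.006], [-0.199, -0.98, 0.0], [0.005, -0.001, -1.0]]
force: [0.7, 0.2, -0.4]
opening: 0.351
```

Emit:
play_rows(
  plan=[
    [[-0.2,-0.8,0,0,0,0,-0.3],[0,0,0,0,0,0,-0.3],[0,0,0,0,0,0,-0.3]],
  ],
)

```text
time_s: 34.9
position: [0.2975, -0.5373, 0.2721]
tcp_rot: [[0.98, -0.2, 0.006], [-0.2, -0.98, 0.002], [0.005, -0.003, -1.0]]
force: [-0.1, -0.3, -0.1]
opening: 0.351
```

Run:
```python
from h import *
s=read_state();print(s['position'],s['time_s'])
t=np.mean([capture('top').astype(float) for _ in range(3)],0).astype(np.uint8);d=capture('side')
np.save('pics/t5.npy',t);np.save('pics/s5.npy',d)
A=cv2.resize(t[165:285,85:445],(792,264),interpolation=2);B=cv2.resize(d[55:365,150:370],None,fx=1.05,fy=1.05,interpolation=2)
o=np.zeros((264+B.shape[0],792,3),np.uint8);o[:264]=A;o[264:,:B.shape[1]]=B
C=cv2.resize(d[250:330,290:360],None,fx=3.9,fy=3.9,interpolation=2);o[264:264+C.shape[0],260:260+C.shape[1]]=C
D=cv2.resize(d[100:190,255:320],None,fx=3.5,fy=3.5,interpolation=2);o[264:264+D.shape[0],545:545+D.shape[1]]=D
cv2.imwrite('pics/fin.png',o[:,:,::-1]);print(o.shape)
```

```text
[ 0.29750674 -0.53730438  0.27208298] 34.9
(590, 792, 3)
```

View pics/fin.png

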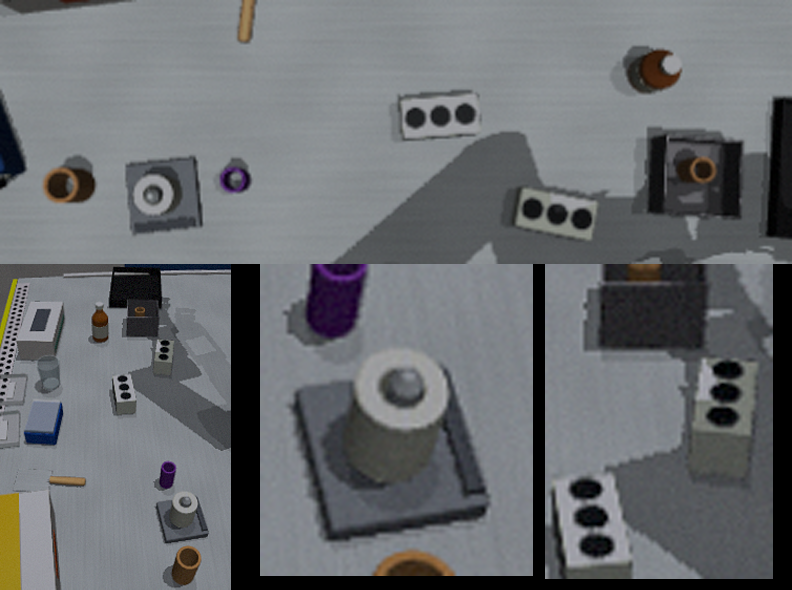

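Both racks show three big wells and lie flat. The roll is seated on the base with the spindle tip above it, the core is in the bin, and the bystanders have not moved. Handing in.

Run:
```python
from h import *
print(hand_in())
```

```text
the job is handed in; nothing more can be done
None
```

The job is done and handed in at about 35 s of robot time, well under the 210 s limit.

- **Label roll:** I took the empty core off the spindle and stood it in the grey bin. I then slid the full roll down onto the dispenser's base plate and let it go.
- **Racks:** Two of the three racks were there: rack2 and rack3. I rolled rack2 once away from the robot, and rack3 twice toward it, one face at a time on the bench, pushing with the fingertips.

**Last checks:**
- The final top and side pictures show both racks flat with the three big wells on top.
- They also show the core in the bin, the roll on the base with the spindle tip above it, and the other items in place.
- The robot was clear of everything when I handed in.

**Not so clean:**
- I judged how far down the roll sits from the gripper's height at release (bottom at about 20 mm) and from the pictures. I felt no clear contact force with the base before letting go.
- The core rubbed the spindle with up to about 13 N when I began lifting it off.
- The wrist and top cameras disagreed by about 4 mm in x. I used the wrist camera's values for the roll and spindle.

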